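Turn the mill stand over against the riser and park the pepper mill in it

ROBOT

A 6-joint arm with a two-finger parallel gripper is mounted at the origin on a cart in front of the work surface, level with it; the furniture and walls round the work are solid. World frame = base frame: x ahead of the robot, y to its left, z up, the work surface at z = 0. Lengths are in m, angles in rad, forces in N, time in s.
With the tool pointing down it reaches from about 0.325 to 0.775 m from the base axis. Payload 5.5 kg.
Tool frame: the origin (TCP) lies at the very end of the fingers, on their centre line; the grasp point (between the pads) lies 19 mm behind it; z points along the fingers, y is the line along which they close (so a half turn about z gives the same grasp; the last joint's range is limited). The gripper opens to 88 mm and grips with 3 to 60 N. Pads are 20 mm wide; open, the fingers measure 115 mm over their backs; the gripper's body (75 mm by 178 mm) begins 61 mm behind the grasp point.
Start: joints at [1.087, 0.091, 1.231, -0, 1.82, -0.057], TCP at [0.248, 0.546, 0.223] pointing down, gripper open.
Joint ranges: [-2.87, 2.87], [-0.86, 2.18], [0.17, 2.46], [-1.51, 4.65], [0.06, 2.69], [-2.65, 2.65]. Speed limits (rad/s): [2.57, 2.57, 3.01, 3.14, 3.14, 3.14].

INTERFACE

Orientations are given as a 3x3 rotation matrix whose columns are the frame's x, y, z axes.
In Python, from rig import * gives the robot as it stands.
- The arm moves only by the tool apply_moves, never from a script. Its argument "series" is a list of rows, each a list of 2 entries, a list of its own where there are three numbers: the shift along the tool's x, y, z in m, then the turn, a rotation vector about the tool's x, y, z in degrees. In form: [[[x, y, z], [rx, ry, rz]], ...]. A call has 1 to 20 rows; each row shifts and turns the commanded pose from where the row before left it, along the tool's axes as they then stand; what a row does not reach is not made up. A row lasts 1/8 s, in which the tool goes at most 62.5 mm and 10.7 degrees, less where a joint would pass 70% of its speed; a pose out of reach is approached as far as the arm can. A call is refused whole if a number of a shift passes 0.0625 or a number of a turn 10.7, either way. A call with a gripper value outside its range is refused whole. "gripper" is the closure in counts, from 0 (fully open) to 255 (shut), set as the call begins (left out, the last holds). The fingers move at their own pace and stop on an object; the grip force is fixed at half the most. Time passes only in rows, so rows that do not move let the fingers close. It gives the time, the measured TCP pose, the force, the opening and the grip force at its end, in the units of the state.
- get_state(): the state, without advancing time (a new reading comes with each control period).
- grab_frame(name): name is "side" or "top" or "wrist"; returns the picture (400x640x3 uint8, red, green, blue); there is no depth.
- camera_info(name): a dict with "K" (3x3 intrinsics, pixels), "D" ([k1, k2, p1, p2, k3] as OpenCV has them; the pictures are not rectified), "T" (4x4, takes a point from camera to world coordinates). Camera axes: x right, y down, z forward; pixel columns grow to the right and rows downward; lengths in m; the calibration is good to about 2 mm. A picture is of the moment at which its call begins: read the wrist's pose just before it. camera_info takes no time and is no camera call; for the wrist camera it gives the pose at the moment of the call.
- hand_in(): hands the job in; it is judged then, once.
The state is a dict: "time": time; "joint_positions": joint angles; "joint_vel": joint speeds; "tau": joint torques, N m; "tool_pos": TCP position; "eef_rot": TCP orientation; "wrist_force": force on the tool from outside, world axes, zero at the start; "moment": the same for the moment, N m; "grip_width": opening from 0.0 (shut) to 1.0 (fully open); "grasp_force": force on a finger pad.
Only numpy, scipy, OpenCV 4.12 (cv2) and the standard library are available. Lean on these libraries where they do the work, as an engineer would, in place of code of your own. Each camera call takes 0.05 s, during which the arm holds its last target. There are 200 camera calls.

TASK

The wooden stand for the pepper mill is lying upside down beside the low wooden riser. Push it up against the side of the riser and tip it over the edge, so that it ends up lying flat and wholly on top of the riser with its round rim upward; then set the pepper mill gently upright inside the rim. Do not let the mill fall and leave the other things on the worktop where they are.

Things in the scene. Friction and masses are not known exactly. Their poses are not given: they have to be found in the camera images.
- riser: Fixed solid wooden block (light top layer, darker lower layer), 190 mm along its x, 180 mm along its y, 28 mm high, edges rounded 3 mm. Origin at the centre of its underside on the worktop; z up. Its +y side face (90 mm from the origin, upright) faces the stand and serves as the wall.
- stand: Loose dark wooden mill stand, 0.3 kg (+-25%): square plate 130 x 130 x 12 mm with a round rim (ring, outer dia. 96, inner 82, 20 mm tall) on one side; the other side is flat with four thin cork dots. Starts upside down on the rim. Origin at the rim's open end, on the axis; z points from rim to flat side: up at the start, down when turned over. x, y along the plate's edges.
- stand_mid (a point): Centre of the stand, 16 mm from flat side and rim end. At the start the plate spans heights 20 to 32 mm and overhangs the ring by 17 mm at the middle of each edge, with 20 mm free below it; it lies 1 to 10 cm off the riser's +y side, edges within 0.25 rad of parallel to it. 44 mm above the worktop when turned over on the riser.
- stand_seat (a point): Centre of the seat inside the rim, on the base plate, where the mill's foot stands (40 mm above the worktop when the stand lies turned over on the riser). Axes as stand.
- mill_mid (a point): Centre, half-way up, of the brown wooden pepper mill: round, foot 58 mm in diameter, 130 mm tall, 0.18 kg (varies by a quarter), standing loose on the worktop. From 29 to 54 mm above this point is its round head, 50 mm in diameter at the widest; a 12 mm knob tops it. The head does not turn. z up.
- cup_mid (a point): Bystander: striped coffee cup, 65 x 88 x 50 mm, half-way up.
- jar_mid (a point): Bystander: glass sugar jar with a screw lid, diameter 65 mm, 90 mm tall, half-way up.
- tagine_mid (a point): Bystander: small round salt pot with a conical lid, diameter 68 mm, 72 mm tall, half-way up.
- spice_mid (a point): Bystander: slim spice jar, diameter 41 mm, 105 mm tall, half-way up.
- mill: The pepper mill itself; origin at the centre of its foot, 65 mm below mill_mid; z up.
Things that resemble listed ones, but are neither listed nor needed, are in the scene too. Leave any orange look-alike of the mill alone.

How it is judged:
On the way:
1. the stand lies turned over, rim up, flat and wholly on the riser (angle between stand's own z axis and vertical above 3.04159 rad and z of stand_mid in the frame of riser between 0.036 and 0.052 m and x of stand_mid in the frame of riser between -0.045 and 0.045 m and y of stand_mid in the frame of riser between -0.04 and 0.04 m and linear speed of stand below 0.02 m/s), for 0.2 s.
At the end, for the whole second after the job is handed in: The stand lies flat (0.1 rad) on the riser, rim up, no edge over the riser's side by more than 15 mm (centre within 45 mm of the riser's along its x, 40 along its y); the mill stands upright (0.08 rad) on its plate inside the rim, within 16 mm of the centre; both at rest (all of step 1 and horizontal distance between mill_mid and stand_seat below 0.016 m and angle between mill_mid's own z axis and vertical below 0.08 rad and z of mill_mid in the frame of stand between -0.05 and -0.04 m and linear speed of mill below 0.02 m/s); the robot touches nothing.
It fails at once if the mill is knocked over or tilted more than 0.6 rad (angle between mill_mid's own z axis and vertical above 0.6 rad).
It fails at once if the mill falls (over 0.45 m/s while not touched by the fingers) (linear speed of mill above 0.45 m/s and contact force between the fingers and mill below 0.05 N).
It fails at once if a bystander is shifted more than 50 mm or tipped (distance of any of cup_mid, jar_mid, tagine_mid, spice_mid from where it was at the start of the episode above 0.05 m or angle between any of cup_mid, jar_mid, tagine_mid, spice_mid's own z axis and vertical above 0.5 rad).
It also fails if it takes over 70 s, if anything falls off the work surface, if the arm or the gripper's body presses on something with over 40 N, if the wrist force passes 120 N, or if a joint passes its speed limit or range.

## Working session

There is one attempt and no reset: what is moved stays moved. The work goes in short steps, Python scripts to look and compute and a tool call to move; the robot and the scene stay as the last step left them, time stands still between calls to the robot, and variables do not carry over. Pictures are saved under pics/ and viewed, at most 10 in all, crops included, and the job is handed in when it is done.

Besides the shell and the picture viewer there is one more tool, called after ">>>" as name([rows], argument=value, ...), one row to a line, values as JSON. apply_moves: Moves the arm, as the interface text tells. Its arguments: {"type":"object","properties":{"series":{"type":"array"},"gripper":{"type":"number"}},"required":["series"]}

```bash
mkdir -p pics; ls
python3 - <<'E'
from rig import *
import cv2,numpy as np
np.set_printoptions(precision=4,suppress=True)
for n in ("top","side"):
    f=grab_frame(n); cv2.imwrite(f"pics/{n}0.png",f[:,:,::-1])
    c=camera_info(n); print(n,c["K"],c["D"],c["T"])
s=get_state(); print(s)
E
```

```text
pics
top [[368.797    0.     318.5383]
 [  0.     368.797  205.041 ]
 [  0.       0.       1.    ]] [-0.0077  0.      0.      0.      0.    ] [[-0.0129 -0.9814  0.1917  0.3228]
 [-0.9993  0.0195  0.0328 -0.1744]
 [-0.036  -0.1912 -0.9809  1.0603]
 [ 0.      0.      0.      1.    ]]
side [[371.5528   0.     323.0415]
 [  0.     371.5528 196.7673]
 [  0.       0.       1.    ]] [0.0239 0.     0.     0.     0.    ] [[-0.9627 -0.11    0.2473  0.3265]
 [-0.2702  0.444  -0.8543  0.568 ]
 [-0.0158 -0.8893 -0.4571  0.4522]
 [ 0.      0.      0.      1.    ]]
{'time': 0.1, 'joint_positions': array([ 1.0873,  0.0918,  1.2317,  0.    ,  1.8198, -0.0567]), 'joint_vel': array([ 0.0009, -0.0023, -0.0026, -0.0012, -0.0018, -0.0014]), 'tau': array([  0.0023, -44.7855, -40.757 ,   0.07  ,   0.0284,  -0.0001]), 'tool_pos': array([0.2483, 0.5459, 0.2216]), 'eef_rot': array([[-0.9103,  0.414 , -0.0008],
       [ 0.414 ,  0.9103, -0.0015],
       [ 0.0001, -0.0018, -1.    ]]), 'wrist_force': array([ 0.8368, -0.4855,  0.1003]), 'moment': array([-0.0237,  0.0163,  0.0039]), 'grasp_force': 0.0, 'grip_width': 1.0018936006764414}
```

View pics/top0.png

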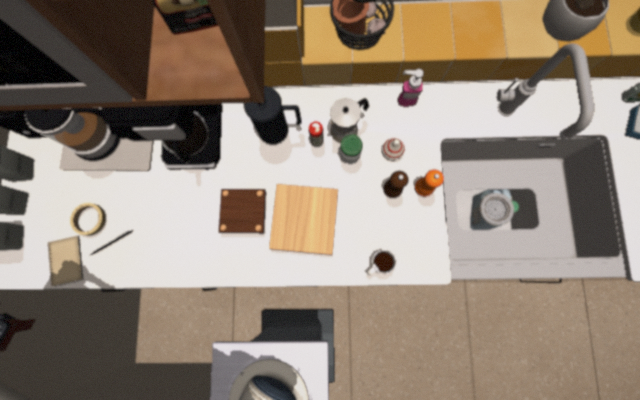

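View pics/side0.png

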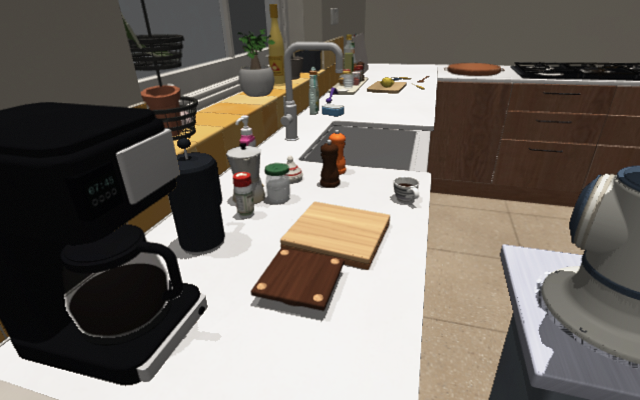

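The top view shows the stand with its cork dots at (243,211) and the riser at (304,219). The brown mill is at (396,184). Three things could be taken for it: the orange look-alike at (430,182), the spice jar at (316,132) and the dark carafe at (265,115). I choose the dark brown one at (396,184).

```bash
cat > h.py <<'E'
from rig import *
import cv2,numpy as np
np.set_printoptions(precision=4,suppress=True)
def ray(uv,c):
    p=cv2.undistortPoints(np.array(uv,float).reshape(-1,1,2),np.array(c["K"]),np.array(c["D"])).reshape(-1,2)
    T=np.array(c["T"]); return T[:3,3],np.c_[p,np.ones(len(p))]@T[:3,:3].T
def plane(uv,c,z):
    o,d=ray(uv,c); return o+d*((z-o[2])/d[:,2])[:,None]
def proj(P,c):
    T=np.linalg.inv(np.array(c["T"])); P=np.array(P,float).reshape(-1,3)
    return cv2.projectPoints(P,cv2.Rodrigues(T[:3,:3])[0],T[:3,3],np.array(c["K"]),np.array(c["D"]))[0].reshape(-1,2)
def blob(mask,seed):
    n,l,s,c=cv2.connectedComponentsWithStats(mask.astype(np.uint8)); i=l[seed[1],seed[0]]
    m=(l==i).astype(np.uint8) if i else mask.astype(np.uint8)*0
    cn=max(cv2.findContours(m,cv2.RETR_EXTERNAL,cv2.CHAIN_APPROX_NONE)[0],key=cv2.contourArea)
    return m,cn.reshape(-1,2)
E
python3 - <<'E'
from h import *
f=cv2.imread("pics/top0.png"); c=camera_info("top")
hsv=cv2.cvtColor(f,cv2.COLOR_BGR2HSV); H,S,V=cv2.split(hsv)
def rect(m,seed,z,n):
    m,cn=blob(m,seed); P=plane(cn,c,z)[:,:2]
    r=cv2.minAreaRect(P.astype(np.float32)); print(n,r, 'box',cv2.boxPoints(r).round(4).tolist())
m=(H>8)&(H<28)&(S>60)&(V>130); m[:, :268]=0; rect(m,(304,235),.028,'riser')
m=(S>60)&(V<190); m[:,268:]=0; m[:,:215]=0;m[:185]=0;m[240:]=0
rect(m,(243,215),.032,'stand')
for n,s,z in [('mill',(398,177),.12),('orange',(432,178),.12),('cup',(383,262),.05),('jar',(350,146),.09),('tagine',(394,147),.06),('spice',(316,128),.1)]:
    print(n,s,plane(s,c,z)[0])
a=f[120:280,270:460]; cv2.imwrite("pics/crop.png",cv2.resize(a,None,fx=3,fy=3,interpolation=cv2.INTER_CUBIC))
E
```

```text
riser ((0.48717325925827026, -0.09649310261011124), (0.178764209151268, 0.1897095888853073), 83.86505126953125) box [[0.3833000063896179, -0.17520000040531158], [0.5719000101089478, -0.19550000131130219], [0.5910000205039978, -0.017799999564886093], [0.4023999869823456, 0.0024999999441206455]]
stand ((0.5128024816513062, 0.07931002229452133), (0.12696945667266846, 0.1250644028186798), 88.76375579833984) box [[0.4489000141620636, 0.01720000058412552], [0.5740000009536743, 0.014499999582767487], [0.57669997215271, 0.14139999449253082], [0.45170000195503235, 0.14409999549388885]]
mill (398, 177) [ 0.5772 -0.352   0.12  ]
orange (432, 178) [ 0.5725 -0.44    0.12  ]
cup (383, 262) [ 0.3604 -0.3124  0.05  ]
jar (350, 146) [ 0.6767 -0.2309  0.09  ]
tagine (394, 147) [ 0.6815 -0.3569  0.06  ]
spice (316, 128) [ 0.7279 -0.138   0.1   ]
```

View pics/crop.png

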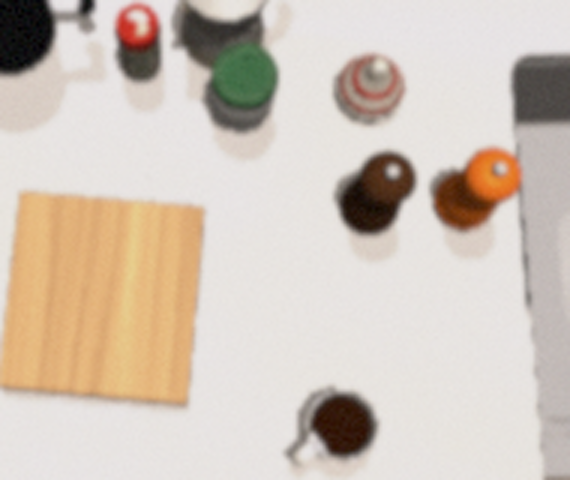

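Crop: the dark brown mill with the silver knob is at crop (388,175), which is pixel (399,178). It is clearly separate from the orange one. The measured sizes match the given ones: riser 179x190 mm, stand 125x127 mm.

My plan is to tilt the tool and hook the lower finger under the stand's far edge. I then push the stand to the riser, tip it up, grip the plate and lay it on the riser.

```bash
cat >> h.py <<'E'
from scipy.spatial.transform import Rotation as Ro
RC=np.array([.4872,-.0965]); ex=np.array([.9943,-.1068]); ey=np.array([.1068,.9943])
def r2w(x,y,z): return np.r_[RC+x*ex+y*ey,z]
def w2r(p): d=np.array(p[:2])-RC; return np.r_[d@ex,d@ey,p[2]]
def Rt(a): # tool: x=-ex, tilt a deg toward -ey
    return np.c_[np.r_[-ex,0],np.r_[ey,0],[0,0,-1.]]@Ro.from_euler('x',a,degrees=True).as_matrix()
def to(p,R=None):
    s=get_state(); R0=np.array(s["eef_rot"]); print("shift tool",R0.T@(np.array(p)-s["tool_pos"]), end=' ')
    if R is not None: print("rotvec deg",Ro.from_matrix(R0.T@R).as_rotvec(degrees=True),end='')
    print()
def st():
    s=get_state(); print(s["time"],'riser',w2r(s["tool_pos"]),'tilt',np.degrees(np.arctan2(-s["eef_rot"][:2,2]@ey,-s["eef_rot"][2,2])),s["wrist_force"],s["grip_width"],s["joint_positions"])
E
python3 -c "
from h import *
to(r2w(.0066,.30,.16),Rt(0)); st()"
```

```text
shift tool [-0.3954 -0.1989  0.0619] rotvec deg [ -0.0983  -0.0235 -18.324 ]
0.1 riser [-0.3062  0.6133  0.2216] tilt 0.09291483510261264 [ 0.8368 -0.4855  0.1003] 1.0018936006764414 [ 1.0873  0.0918  1.2317  0.      1.8198 -0.0567]
```

>>> apply_moves([
  [[-0.0395,-0.0199,0.0062],[0,0,0]],
  [[-0.0395,-0.0199,0.0062],[0,0,0]],
  [[-0.0395,-0.0199,0.0062],[0,0,0]],
  [[-0.0395,-0.0199,0.0062],[0,0,0]],
  [[-0.0395,-0.0199,0.0062],[0,0,0]],
  [[-0.0395,-0.0199,0.0062],[0,0,0]],
  [[-0.0395,-0.0199,0.0062],[0,0,0]],
  [[-0.0395,-0.0199,0.0062],[0,0,0]],
  [[-0.0395,-0.0199,0.0062],[0,0,0]],
  [[-0.0395,-0.0199,0.0062],[0,0,0]],
  [[0,0,0],[0,0,-9.15]],
  [[0,0,0],[0,0,-9.15]],
  [[0,0,0],[8.75,0,0]],
  [[0,0,0],[8.75,0,0]],
  [[0,0,0],[8.75,0,0]],
  [[0,0,0],[8.75,0,0]],
  [[0,0,0],[0,0,0]],
], gripper=128)

```text
time: 2.22
tool_pos: [0.5246, 0.203, 0.1568]
eef_rot: [[-0.995, 0.082, -0.065], [0.104, 0.813, -0.573], [0.006, -0.576, -0.817]]
wrist_force: [0.1, -0.1, 0.0]
grip_width: 0.499
grasp_force: 0.0
```

```bash
python3 -c "
from h import *
st(); R=Rt(35)
to(r2w(.0066,.255,.024),R)
for n in ('top','wrist'): cv2.imwrite(f'pics/{n}1.png',grab_frame(n)[:,:,::-1])
c=camera_info('wrist');print(c)
a=cv2.imread('pics/top1.png')[130:290,160:350]; b=cv2.imread('pics/wrist1.png')
cv2.imwrite('pics/m1.png',np.vstack([cv2.resize(a,(400,337)),cv2.resize(b,(400,250))]))
"
```

```text
2.225 riser [0.0052 0.3018 0.1568] tilt 35.20275122668362 [ 0.1011 -0.056   0.0452] 0.49875730997095064 [ 0.5849  0.317   1.204  -0.506   1.9936 -1.0065]
shift tool [-0.002   0.0383  0.1355] rotvec deg [-0.2018 -0.1709  0.3165]
{'K': array([[309.5286,   0.    , 318.3619],
       [  0.    , 309.5286, 197.5987],
       [  0.    ,   0.    ,   1.    ]]), 'D': array([0.0074, 0.    , 0.    , 0.    , 0.    ]), 'T': array([[ 0.0868,  0.9773,  0.1931,  0.4673],
       [ 0.8166,  0.0412, -0.5757,  0.3015],
       [-0.5706,  0.2077, -0.7945,  0.293 ],
       [ 0.    ,  0.    ,  0.    ,  1.    ]])}
```

View pics/m1.png

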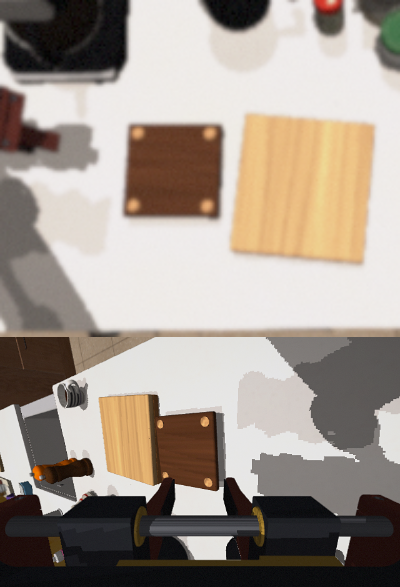

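The tool is tracking well. In the composite, the top part shows the gripper at (40,130) beyond the stand at (172,170), and the wrist view shows the stand and riser ahead of the fingers. I go down next, outside the far edge.

>>> apply_moves([
  [[-0.0003,0.0062,0.0225],[0,0,0]],
  [[-0.0003,0.0062,0.0225],[0,0,0]],
  [[-0.0003,0.0062,0.0225],[0,0,0]],
  [[-0.0003,0.0062,0.0225],[0,0,0]],
  [[-0.0003,0.0062,0.0225],[0,0,0]],
  [[-0.0003,0.0062,0.0225],[0,0,0]],
  [[0,0,0],[0,0,0]],
])

```text
time: 3.2
tool_pos: [0.5218, 0.153, 0.0285]
eef_rot: [[-0.994, 0.09, -0.064], [0.11, 0.815, -0.569], [0.001, -0.573, -0.82]]
wrist_force: [-0.8, -0.7, -0.1]
grip_width: 0.496
grasp_force: 0.0
```

```bash
python3 -c "
from h import *
st(); to(r2w(.0066,.235,.025))
f=grab_frame('wrist');c=camera_info('wrist')
g=grab_frame('side')
s=get_state();R=s['eef_rot'];w=.022
L=s['tool_pos']+R[:,1]*w; U=s['tool_pos']-R[:,1]*w
print('lower tip',w2r(L),'upper',w2r(U))
cv2.imwrite('pics/w2.png',np.vstack([f[:,:,::-1][:240], cv2.resize(g[200:360,180:420,::-1],(640,427))])[:600])
"
```

```text
3.2 riser [0.0078 0.2518 0.0285] tilt 34.933019723517255 [-0.7952 -0.7093 -0.0685] 0.4961876590764174 [ 0.5215  0.3147  1.4384 -0.489   1.7563 -0.9402]
shift tool [ 0.0011 -0.0117  0.0125] 
lower tip [0.0088 0.2712 0.0179] upper [0.0087 0.2351 0.0431]
```

View pics/w2.png

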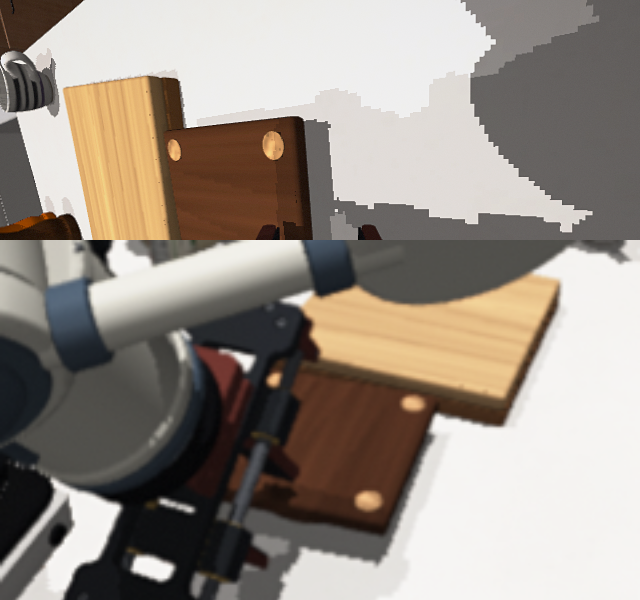

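The wrist view shows the upper finger over the plate at (270,230) and the lower one just outside its edge at (370,232). I push toward the riser.

>>> apply_moves([
  [[0.001,0.002,0.003],[0,0,0]],
  [[0,-0.0045,0.0032],[0,0,0]],
  [[0,-0.0045,0.0032],[0,0,0]],
  [[0,-0.0045,0.0032],[0,0,0]],
  [[0,-0.0045,0.0032],[0,0,0]],
  [[0,-0.0045,0.0032],[0,0,0]],
  [[0,-0.0045,0.0032],[0,0,0]],
  [[0,-0.0045,0.0032],[0,0,0]],
  [[0,-0.0045,0.0032],[0,0,0]],
  [[0,0,0],[0,0,0]],
])

```text
time: 4.55
tool_pos: [0.5165, 0.1102, 0.0249]
eef_rot: [[-0.994, 0.088, -0.062], [0.108, 0.814, -0.571], [-0.0, -0.574, -0.819]]
wrist_force: [-0.7, 0.3, -0.7]
grip_width: 0.497
grasp_force: 0.1
```

```bash
python3 -c "
from h import *
st()"
```

```text
4.55 riser [0.0071 0.2087 0.0249] tilt 35.0203697398485 [-0.742   0.3442 -0.7184] 0.4972439332015578 [ 0.4673  0.2502  1.5231 -0.508   1.7123 -0.9796]
```

Pushing with a light force (0.3 N). I continue to the wall.

>>> apply_moves([
  [[0,-0.0033,0.0023],[0,0,0]],
  [[0,-0.0033,0.0023],[0,0,0]],
  [[0,-0.0033,0.0023],[0,0,0]],
  [[0,-0.0016,0.0011],[0,0,0]],
  [[0,0,0],[0,0,0]],
])

```text
time: 5.18
tool_pos: [0.5163, 0.0979, 0.0249]
eef_rot: [[-0.994, 0.088, -0.058], [0.106, 0.816, -0.568], [-0.003, -0.571, -0.821]]
wrist_force: [4.9, 6.7, -2.3]
grip_width: 0.503
grasp_force: 3.1
```

```bash
python3 -c "
from h import *
st()
f=grab_frame('wrist');g=grab_frame('side')
cv2.imwrite('pics/w3.png',np.vstack([f[:,:,::-1][:260], cv2.resize(g[220:340,220:400,::-1],(500,333))if 0 else cv2.resize(g[220:360,180:420,::-1],(640,340))])[:600])
"
```

```text
5.175 riser [0.0081 0.1964 0.0249] tilt 34.80042423871556 [ 4.9057  6.665  -2.2823] 0.5031586352529767 [ 0.449   0.2296  1.5456 -0.5122  1.697  -0.9945]
```

View pics/w3.png

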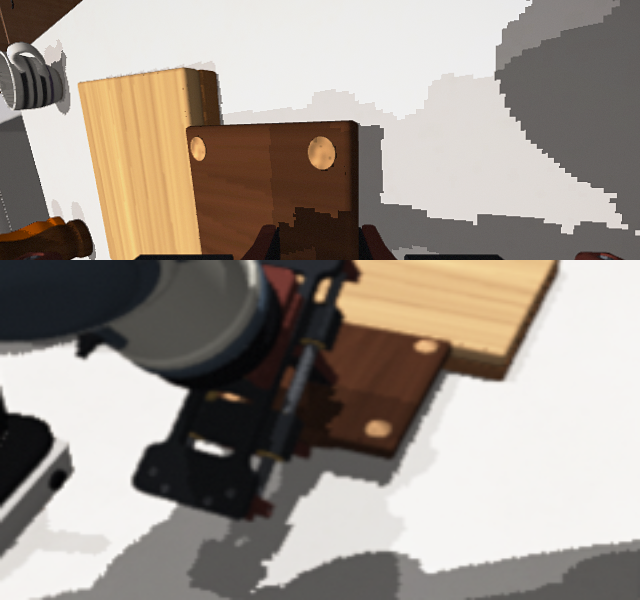

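The stand is flush against the riser: in the wrist view its near edge meets the riser along x≈190, and its far edge rests on the lower finger at (370,240). The force is 8 N. I start the tip-up.

>>> apply_moves([
  [[0,-0.0026,-0.0044],[0,0,0]],
  [[0,-0.0032,-0.0039],[0,0,0]],
  [[0,-0.0032,-0.0039],[0,0,0]],
  [[0,-0.0032,-0.0039],[0,0,0]],
  [[0,-0.0032,-0.0039],[0,0,0]],
  [[0,-0.0032,-0.0039],[0,0,0]],
  [[0,0,0],[0,0,0]],
])

```text
time: 6.15
tool_pos: [0.5148, 0.0949, 0.0555]
eef_rot: [[-0.994, 0.088, -0.062], [0.108, 0.814, -0.571], [0.0, -0.574, -0.819]]
wrist_force: [0.3, 1.7, -1.0]
grip_width: 0.498
grasp_force: 0.9
```

```bash
python3 -c "
from h import *
st()
f=grab_frame('wrist');g=grab_frame('side')
cv2.imwrite('pics/w4.png',np.vstack([f[:,:,::-1][:260], cv2.resize(g[220:360,180:420,::-1],(640,340))])[:600])
"
```

```text
6.15 riser [0.007  0.1933 0.0555] tilt 35.03294830611532 [ 0.28   1.654 -1.001] 0.4984582732178889 [ 0.4462  0.1991  1.5247 -0.5185  1.7455 -1.0224]
```

View pics/w4.png

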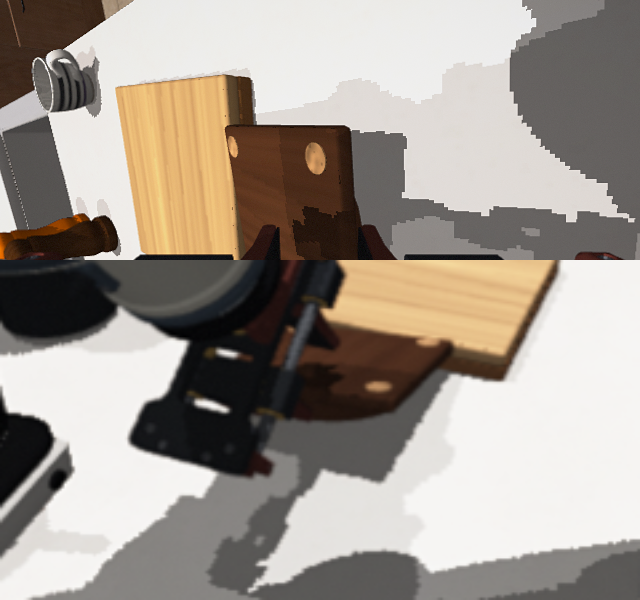

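The stand is tilted about 13° and held against the riser edge: its far edge is raised in the side view and rests on the finger at wrist (365,240). I continue the arc.

>>> apply_moves([
  [[0,-0.0052,-0.0029],[0,0,0]],
  [[0,-0.0052,-0.0029],[0,0,0]],
  [[0,-0.0052,-0.0029],[0,0,0]],
  [[0,-0.0052,-0.0029],[0,0,0]],
  [[0,-0.0052,-0.0029],[0,0,0]],
  [[0,-0.007,-0.0008],[0,0,0]],
  [[0,-0.007,-0.0008],[0,0,0]],
  [[0,0,0],[0,0,0]],
])

```text
time: 7.25
tool_pos: [0.5123, 0.0712, 0.0917]
eef_rot: [[-0.994, 0.089, -0.062], [0.108, 0.814, -0.571], [-0.0, -0.574, -0.819]]
wrist_force: [0.5, 0.4, -0.5]
grip_width: 0.498
grasp_force: 0.3
```

```bash
python3 -c "
from h import *
st()
f=grab_frame('wrist');g=grab_frame('side')
cv2.imwrite('pics/w5.png',np.vstack([f[:,:,::-1][:260], cv2.resize(g[220:360,180:420,::-1],(640,340))])[:600])
"
```

```text
7.25 riser [0.0071 0.1695 0.0917] tilt 35.02252757764717 [ 0.4927  0.3692 -0.4986] 0.4977834274909709 [ 0.4122  0.1361  1.5282 -0.5341  1.7798 -1.0821]
```

View pics/w5.png

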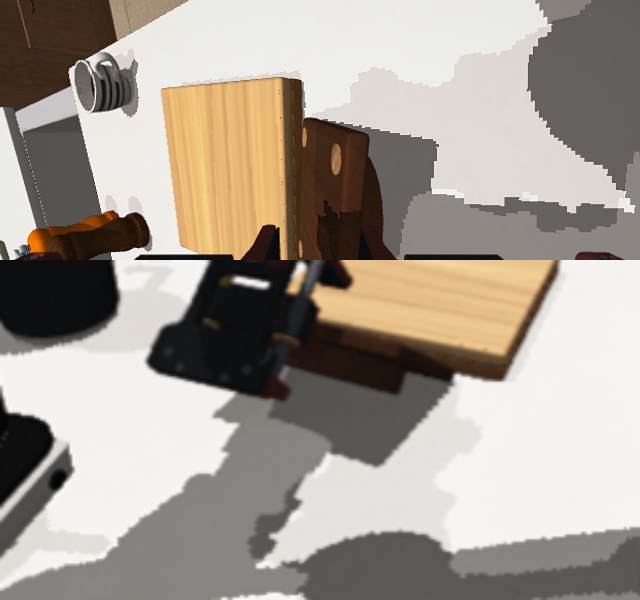

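The stand is at roughly 40°. In the wrist view the plate is foreshortened between the fingers, its far edge at (360,240) with the rim visible behind. Next I continue and narrow the fingers around it.

>>> apply_moves([
  [[0,-0.007,-0.0008],[0,0,0]],
  [[0,-0.007,-0.0008],[0,0,0]],
  [[0,-0.007,-0.0008],[0,0,0]],
  [[0,-0.007,-0.0008],[0,0,0]],
  [[0,0,0],[0,0,0]],
])

```text
time: 7.98
tool_pos: [0.5104, 0.0506, 0.1106]
eef_rot: [[-0.994, 0.089, -0.061], [0.108, 0.815, -0.57], [-0.001, -0.573, -0.819]]
wrist_force: [0.0, 1.8, -0.6]
grip_width: 0.499
grasp_force: 0.5
```

>>> apply_moves([
  [[0,0.003,0.001],[0,0,0]],
  [[0,0.003,0.001],[0,0,0]],
  [[0,0.003,0.001],[0,0,0]],
  [[0,0.001,0.001],[0,0,0]],
  [[0,0,0],[0,0,0]],
  [[0,0,0],[0,0,0]],
], gripper=190)

```text
time: 8.72
tool_pos: [0.5106, 0.0567, 0.1007]
eef_rot: [[-0.994, 0.088, -0.062], [0.107, 0.814, -0.57], [0.0, -0.574, -0.819]]
wrist_force: [0.3, -0.2, -1.5]
grip_width: 0.253
grasp_force: 0.5
```

```bash
python3 -c "
from h import *
st()
f=grab_frame('wrist');g=grab_frame('side')
cv2.imwrite('pics/w6.png',np.vstack([f[:,:,::-1][:280], cv2.resize(g[200:340,180:420,::-1],(640,320))])[:600])
"
```

```text
8.725 riser [0.0069 0.1548 0.1007] tilt 35.0150805815604 [ 0.345  -0.1549 -1.4606] 0.25337205332260876 [ 0.3906  0.1091  1.5409 -0.5413  1.7812 -1.1095]
```

View pics/w6.png

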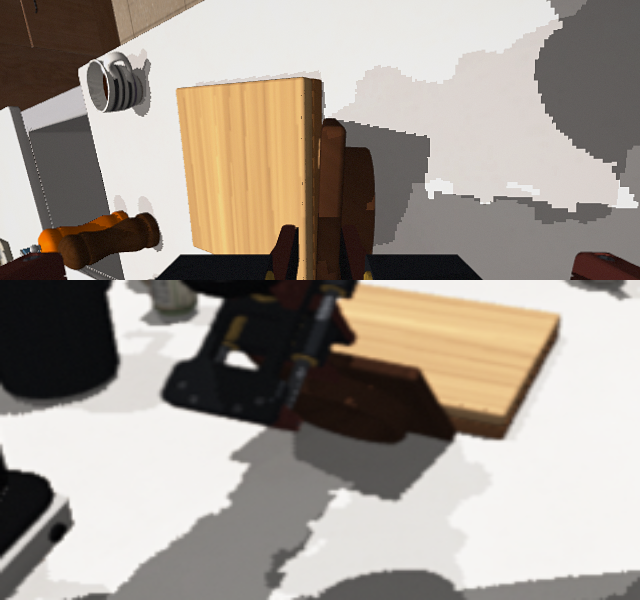

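The plate is now edge-on between the fingers: wrist (333,200) lies between finger tips (285,240) and (350,240), with the rim at (360,200). I close the gripper.

>>> apply_moves([
  [[0,0,0.002],[0,0,0]],
  [[0,0,0.002],[0,0,0]],
  [[0,0,0],[0,0,0]],
  [[0,0,0],[0,0,0]],
  [[0,0,0],[0,0,0]],
  [[0,0,0],[0,0,0]],
], gripper=255)

```text
time: 9.57
tool_pos: [0.5107, 0.0558, 0.0987]
eef_rot: [[-0.994, 0.088, -0.06], [0.106, 0.816, -0.568], [-0.001, -0.571, -0.821]]
wrist_force: [-3.2, 6.4, 5.5]
grip_width: 0.136
grasp_force: 30.1
```

The opening is 12 mm, the plate's thickness, so it is gripped flat. I lift it clear.

>>> apply_moves([
  [[0,-0.0057,-0.0082],[0,0,0]],
  [[0,-0.0114,-0.0164],[0,0,0]],
  [[0,-0.0114,-0.0164],[0,0,0]],
  [[0,-0.0114,-0.0164],[0,0,0]],
  [[0,-0.0114,-0.0164],[0,0,0]],
  [[0,-0.0114,-0.0164],[0,0,0]],
  [[0,-0.0057,-0.0082],[0,0,0]],
  [[0,0,0],[0,0,0]],
])

```text
time: 10.58
tool_pos: [0.5109, 0.055, 0.2182]
eef_rot: [[-0.994, 0.089, -0.06], [0.107, 0.815, -0.57], [-0.001, -0.573, -0.82]]
wrist_force: [-0.7, 0.0, -2.8]
grip_width: 0.134
grasp_force: 29.9
```

```bash
python3 -c "
from h import *
st()
f=grab_frame('top')
cv2.imwrite('pics/t7.png',f[:,:,::-1])
"
```

```text
10.575 riser [0.0073 0.1532 0.2182] tilt 34.964010382998794 [-0.7347  0.0258 -2.7555] 0.13436691502828013 [ 0.3879  0.0597  1.3827 -0.5754  1.9543 -1.2258]
```

The weight reads 2.8 N, so the stand is held. I carry it over the riser and turn the tool so that the flat side faces down.

>>> apply_moves([
  [[0,-0.0103,0.0072],[0,0,0]],
  [[0,-0.0206,0.0144],[0,0,0]],
  [[0,-0.0206,0.0144],[0,0,0]],
  [[0,-0.0206,0.0144],[0,0,0]],
  [[0,-0.0206,0.0144],[0,0,0]],
  [[0,-0.0206,0.0144],[0,0,0]],
  [[0,-0.0206,0.0144],[0,0,0]],
  [[0,-0.0103,0.0072],[0,0,0]],
  [[0,0,0],[-5,0,0]],
  [[0,0,0],[-8,0,0]],
  [[0,0,0],[-8,0,0]],
  [[0,0,0],[-8,0,0]],
  [[0,0,0],[-8,0,0]],
  [[0,0,0],[-8,0,0]],
  [[0,0,0],[-8,0,0]],
  [[0,0,0],[-8,0,0]],
  [[0,0,0],[-8,0,0]],
  [[0,0,0],[-8,0,0]],
  [[0,0,0],[-8,0,0]],
  [[0,0,0],[0,0,0]],
])

```text
time: 13.12
tool_pos: [0.4908, -0.1213, 0.2141]
eef_rot: [[-0.994, 0.076, 0.08], [0.11, 0.638, 0.762], [0.006, 0.767, -0.642]]
wrist_force: [-0.2, -0.4, -3.7]
grip_width: 0.138
grasp_force: 30.0
```

```bash
python3 -c "
from h import *
st(); to(r2w(.0073,-.024,.125),Rt(-50))
"
```

```text
13.125 riser [ 0.0063 -0.0243  0.2141] tilt -50.05434505824519 [-0.2377 -0.3773 -3.6598] 0.13767936426264302 [-0.7537  0.1154  1.441   0.7658  2.0628 -2.0043]
shift tool [-0.0016 -0.0681  0.0575] rotvec deg [ 0.0535 -0.0886 -0.4042]
```

>>> apply_moves([
  [[0,-0.0118,0.0098],[0,0,0]],
  [[0,-0.0118,0.0098],[0,0,0]],
  [[0,-0.0118,0.0098],[0,0,0]],
  [[0,-0.0118,0.0098],[0,0,0]],
  [[0,-0.0118,0.0098],[0,0,0]],
  [[0,-0.0118,0.0098],[0,0,0]],
  [[0,0,0],[0,0,0]],
])

```text
time: 14.0
tool_pos: [0.4911, -0.1201, 0.1239]
eef_rot: [[-0.994, 0.071, 0.081], [0.107, 0.638, 0.763], [0.003, 0.767, -0.642]]
wrist_force: [-1.1, -0.2, -2.2]
grip_width: 0.137
grasp_force: 30.0
```

>>> apply_moves([
  [[0,-0.0023,0.0019],[0,0,0]],
  [[0,-0.0023,0.0019],[0,0,0]],
  [[0,-0.0023,0.0019],[0,0,0]],
  [[0,0,0],[0,0,0]],
])

```text
time: 14.5
tool_pos: [0.4916, -0.1205, 0.1165]
eef_rot: [[-0.994, 0.069, 0.082], [0.107, 0.639, 0.762], [0.0, 0.766, -0.643]]
wrist_force: [-0.3, -0.1, -4.2]
grip_width: 0.132
grasp_force: 30.0
```

>>> apply_moves([
  [[0,-0.0019,0.0016],[0,0,0]],
  [[0,-0.0019,0.0016],[0,0,0]],
  [[0,-0.0019,0.0016],[0,0,0]],
  [[0,0,0],[0,0,0]],
])

```text
time: 15.0
tool_pos: [0.4915, -0.1204, 0.1089]
eef_rot: [[-0.994, 0.069, 0.082], [0.107, 0.639, 0.762], [0.0, 0.766, -0.643]]
wrist_force: [-0.3, 0.0, -4.0]
grip_width: 0.14
grasp_force: 30.0
```

>>> apply_moves([
  [[0,0,0],[-4,0,0]],
  [[0,0,0],[-4,0,0]],
  [[0,-0.0034,0.0021],[0,0,0]],
  [[0,-0.0034,0.0021],[0,0,0]],
  [[0,-0.0017,0.001],[0,0,0]],
  [[0,0,0],[0,0,0]],
])

```text
time: 15.75
tool_pos: [0.4917, -0.1205, 0.0994]
eef_rot: [[-0.994, 0.056, 0.091], [0.107, 0.528, 0.843], [-0.001, 0.848, -0.531]]
wrist_force: [-0.1, 0.5, -3.1]
grip_width: 0.137
grasp_force: 30.0
```

>>> apply_moves([
  [[0,-0.0017,0.001],[0,0,0]],
  [[0,-0.0017,0.001],[0,0,0]],
  [[0,0,0],[0,0,0]],
])

```text
time: 16.12
tool_pos: [0.4916, -0.1207, 0.0951]
eef_rot: [[-0.994, 0.057, 0.091], [0.107, 0.527, 0.843], [0.0, 0.848, -0.53]]
wrist_force: [-0.1, -0.1, -4.0]
grip_width: 0.136
grasp_force: 30.0
```

>>> apply_moves([
  [[0,-0.0017,0.001],[0,0,0]],
  [[0,-0.0017,0.001],[0,0,0]],
  [[0,-0.0017,0.001],[0,0,0]],
  [[0,0,0],[0,0,0]],
])

```text
time: 16.62
tool_pos: [0.4919, -0.1211, 0.0909]
eef_rot: [[-0.994, 0.054, 0.092], [0.107, 0.526, 0.844], [-0.002, 0.849, -0.529]]
wrist_force: [-1.3, -3.8, 5.7]
grip_width: 0.134
grasp_force: 30.2
```

The stand's lower edge rests on the riser at about 6 N. I open a little and withdraw along the tool.

>>> apply_moves([
  [[0,0,0],[0,0,0]],
  [[0,0,0],[0,0,0]],
  [[0,0,-0.02],[0,0,0]],
  [[0,0,-0.05],[0,0,0]],
  [[0,0,-0.05],[0,0,0]],
  [[0,0,0],[0,0,0]],
  [[0,0,0],[0,0,0]],
], gripper=190)

```text
time: 17.5
tool_pos: [0.4806, -0.2222, 0.1526]
eef_rot: [[-0.994, 0.057, 0.091], [0.108, 0.526, 0.843], [0.0, 0.848, -0.53]]
wrist_force: [-0.1, 0.0, -0.6]
grip_width: 0.25
grasp_force: 0.0
```

```bash
python3 -c "
from h import *
st(); to(r2w(.0,-.1,.30),Rt(0))
f=grab_frame('top');g=grab_frame('wrist')
cv2.imwrite('pics/t8.png',f[:,:,::-1])
cv2.imwrite('pics/m8.png',np.vstack([cv2.resize(f[120:280,210:450,::-1],(600,400)),cv2.resize(g[:,:,::-1],(320,200)).repeat(1,0) if 0 else cv2.copyMakeBorder(cv2.resize(g[:,:,::-1],(320,200)),0,0,0,280,0)]))
"
```

```text
17.5 riser [ 0.0069 -0.1257  0.1526] tilt -58.023116494793506 [-0.1041  0.0262 -0.5558] 0.2504102239455705 [-0.9055  0.3885  1.3047  0.7792  2.1388 -2.176 ]
shift tool [ 0.0069  0.1386 -0.0562] rotvec deg [58.0226  0.0095 -0.0551]
```

View pics/m8.png

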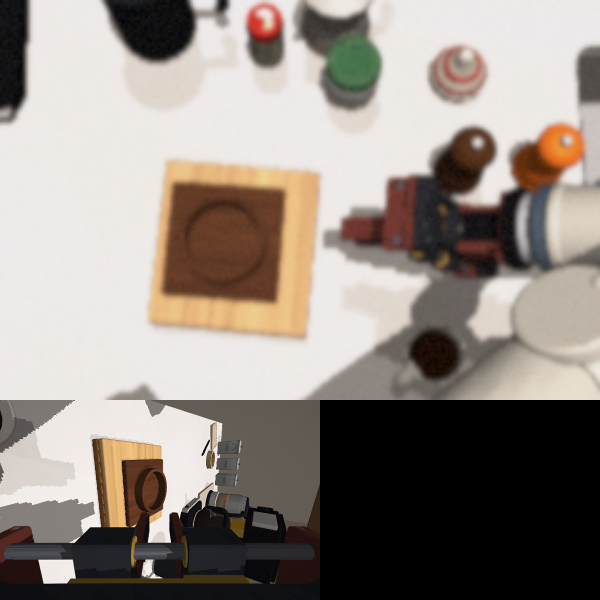

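The stand lies flat on the riser, rim up, with the plate at crop (225,242) wholly inside the riser top. The mill at (472,148) is undisturbed. That was my last picture, so I measure by code from here.

Run:
```python
from h import *
c=camera_info("top"); f=cv2.imread("pics/t8.png"); f0=cv2.imread("pics/top0.png")
H,S,V=cv2.split(cv2.cvtColor(f,cv2.COLOR_BGR2HSV))
m=(S>60)&(V<135); m[:,:270]=0;m[:,332]=0;m[:185]=0;m[248:]=0
mm,cn=blob(m,(300,217)); P=plane(cn,c,.04)[:,:2].astype(np.float32); r=cv2.minAreaRect(P); print('stand',r,'riser frame',w2r([*r[0],0]))
# mill knob: bright spot inside head
def mill(fr,lbl):
    H,S,V=cv2.split(cv2.cvtColor(fr,cv2.COLOR_BGR2HSV))
    m=((V<110)); m[:,:378]=0;m[:,412:]=0;m[:165]=0;m[:,:][202:]=0
    ys,xs=np.nonzero(m); print(lbl,'mask',len(xs),xs.min(),xs.max(),ys.min(),ys.max())
    sub=fr[168:190,388:410].astype(int).min(2); ys,xs=np.nonzero(sub>85); 
    j=np.unravel_index(sub[3:12,5:16].argmax(),(9,11)); print('bright',j[1]+393,j[0]+171)
    return (j[1]+393,j[0]+171)
k0=mill(f0,'t0'); k=mill(f,'t8')
# side view: mill mask
g=cv2.imread("pics/side0.png"); cs=camera_info("side")
H,S,V=cv2.split(cv2.cvtColor(g,cv2.COLOR_BGR2HSV))
m=(V<90); m[:, :312]=0; m[:,348:]=0; m[:135]=0; m[192:]=0
hs=(V<90)&0
n,l,s,ce=cv2.connectedComponentsWithStats(m.astype(np.uint8)); i=1+s[1:,4].argmax(); print('side',s[i],ce[i])
rows=[(y,np.nonzero(l[y]==i)[0].min(),np.nonzero(l[y]==i)[0].max()) for y in range(s[i][1],s[i][1]+s[i][3],3)]; print(rows)
o,d=ray([k0],c); 
print('knob top @.128',plane([k0],c,.128), plane([k],c,.128))
P=plane([k0],c,.128)[0]; print('side proj of axis',proj([[P[0],P[1],0],[P[0],P[1],.065],[P[0],P[1],.107],[P[0],P[1],.128]],cs), 'top',proj([[P[0],P[1],0],[P[0],P[1],.107]],c))
```

```text
stand ((0.4911485016345978, -0.08527930080890656), (0.12543141841888428, 0.12580525875091553), 84.82250213623047) riser frame [0.0027 0.0116 0.    ]
t0 mask 416 383 407 172 197
bright 393 171
t8 mask 531 378 411 172 201
bright 393 171
side [312 135  28  53 949] [327.0548 161.7861]
[(135, np.int64(322), np.int64(328)), (138, np.int64(319), np.int64(327)), (141, np.int64(317), np.int64(326)), (144, np.int64(314), np.int64(334)), (147, np.int64(316), np.int64(338)), (150, np.int64(312), np.int64(338)), (153, np.int64(312), np.int64(338)), (156, np.int64(312), np.int64(337)), (159, np.int64(312), np.int64(336)), (162, np.int64(322), np.int64(336)), (165, np.int64(323), np.int64(336)), (168, np.int64(323), np.int64(338)), (171, np.int64(322), np.int64(337)), (174, np.int64(321), np.int64(339)), (177, np.int64(322), np.int64(337)), (180, np.int64(321), np.int64(338)), (183, np.int64(320), np.int64(339)), (186, np.int64(322), np.int64(336))]
knob top @.128 [[ 0.5915 -0.3384  0.128 ]] [[ 0.5915 -0.3384  0.128 ]]
side proj of axis [[321.9632 186.2794]
 [321.5551 164.8489]
 [321.2782 150.3147]
 [321.1356 142.832 ]] top [[385.9616 183.2375]
 [391.722  173.2222]]
```

Run:
```python
from h import *
c=camera_info("top"); cs=camera_info("side"); f0=cv2.imread("pics/top0.png")
b,g,r=cv2.split(f0.astype(int)); 
w=np.zeros(b.shape,bool); w[168:190,388:411]=1
k=w&(b>90)
n,l,s,ce=cv2.connectedComponentsWithStats((k).astype(np.uint8)); print([(s[i][4],ce[i].round(1)) for i in range(1,n)])
for p in [(399,178.3)]:
    P=plane([p],c,.107)[0]; print(p,P, np.hypot(*P[:2]))
    print('side',proj([[P[0],P[1],0],[P[0],P[1],.107],[P[0],P[1],.13]],cs).round(1).tolist(),'top foot',proj([[P[0],P[1],0.]],c), 'knob',proj([[P[0],P[1],.129]],c))
    # stereo
    o1,d1=ray([p],c);o2,d2=ray([(330,150)],cs)
    A=np.c_[d1[0],-d2[0]];t=np.linalg.lstsq(A,o2-o1,rcond=None)[0];print('tri',o1+t[0]*d1[0],o2+t[1]*d2[0])
    s=get_state()
```

```text
[(np.int32(207), array([401.6, 175.3])), (np.int32(21), array([400.7, 176.6]))]
(399, 178.3) [ 0.5771 -0.3569  0.107 ] 0.6785470810823402
side [[328.6, 184.1], [328.2, 148.4], [328.2, 140.3]] top foot [[392.5171 187.8542]] knob [[400.509  176.0759]]
tri [ 0.578  -0.3576  0.1036] [ 0.5726 -0.3585  0.1023]
```

The mill is at (0.576, -0.357): the reprojected knob matches to half a pixel and the two rays meet at the head's height. I rise, turn the tool down and open it.

>>> apply_moves([
  [[0,0.0212,-0.0133],[0,0,0]],
  [[0,0.0212,-0.0133],[0,0,0]],
  [[0,0.0212,-0.0133],[0,0,0]],
  [[0,0.0212,-0.0133],[0,0,0]],
  [[0,0,0],[9.67,0,0]],
  [[0,0,0],[9.67,0,0]],
  [[0,0,0],[9.67,0,0]],
  [[0,0,0],[9.67,0,0]],
  [[0,0,0],[9.67,0,0]],
  [[0,0,0],[9.67,0,0]],
  [[0,0,0],[0,0,8.8]],
  [[0,0,0],[0,0,8.8]],
  [[0,0,0],[0,0,8.8]],
  [[0,0,0],[0,0,8.8]],
  [[0,0,0],[0,0,8.8]],
  [[0,0,0],[0,0,0]],
], gripper=0)

```text
time: 19.6
tool_pos: [0.4808, -0.2217, 0.2552]
eef_rot: [[-0.642, 0.767, 0.003], [0.767, 0.642, -0.001], [-0.003, 0.002, -1.0]]
wrist_force: [0.9, -0.3, 0.4]
grip_width: 1.003
grasp_force: 0.0
```

Run:
```python
from h import *
st(); to([.576,-.357,.2])
s=get_state(); print(s['eef_rot'])
```

```text
19.6 riser [ 0.007  -0.1251  0.2552] tilt 0.03135485511667883 [ 0.9372 -0.2923  0.3561] 1.0027262642384902 [-0.4967 -0.0924  1.3563  0.0007  1.8746 -1.193 ]
shift tool [-0.1647 -0.0139  0.0556] 
[[-0.6415  0.7671  0.0029]
 [ 0.7671  0.6415 -0.0009]
 [-0.0026  0.0017 -1.    ]]
```

>>> apply_moves([
  [[-0.0206,-0.0017,0],[0,0,0]],
  [[-0.0412,-0.0035,0.01],[0,0,0]],
  [[-0.0412,-0.0035,0.015],[0,0,0]],
  [[-0.0412,-0.0035,0.015],[0,0,0]],
  [[-0.0205,-0.0017,0.015],[0,0,0]],
  [[0,0,0],[0,0,0]],
  [[0,0,0],[0,0,0]],
])

```text
time: 20.48
tool_pos: [0.5755, -0.357, 0.1996]
eef_rot: [[-0.642, 0.767, 0.001], [0.767, 0.642, -0.001], [-0.001, 0.001, -1.0]]
wrist_force: [0.0, -0.0, -0.1]
grip_width: 1.0
grasp_force: 0.0
```

Run:
```python
from h import *
st(); s=get_state(); print(s['tool_pos'])
c=camera_info('wrist'); f=grab_frame('wrist')[:,:,::-1].copy(); cv2.imwrite('pics/w9.png',f)
q=proj([[.576,-.357,z] for z in (0,.107,.13)],c); print('expected',q.round(1).tolist())
T=np.linalg.inv(np.array(c['T'])); depth=(T@[.576,-.357,.107,1])[2]; R=25*c['K'][0,0]/depth/1000; print('head r px',R)
g=cv2.cvtColor(f,cv2.COLOR_BGR2GRAY)
x,y=q[2].astype(int)
sub=f[max(0,y-40):y+40,max(0,x-40):x+40].astype(int)
k=(sub.min(2)>90)
n,l,st_,ce=cv2.connectedComponentsWithStats(k.astype(np.uint8)); print([(st_[i][4],(ce[i]+[max(0,x-40),max(0,y-40)]).round(1).tolist()) for i in range(1,n)])
print(np.array2string(sub.min(2)[::4,::4]))
```

```text
20.475 riser [ 0.1156 -0.2495  0.1996] tilt 0.0312590796811968 [ 0.0121 -0.0104 -0.1098] 1.0003468408757945 [-0.6055  0.3002  1.0355  0.0002  1.8044 -1.3024]
[ 0.5755 -0.357   0.1996]
expected [[317.6, 177.0], [317.6, 200.7], [317.6, 208.5]]
head r px 29.316441256291846
[(np.int32(1), [277.0, 168.0]), (np.int32(2601), [323.9, 217.4]), (np.int32(59), [316.8, 212.0])]
[[180  85  84  82  89   6  10   4  11  10  10   9   3   2   6  11 123 115
  115 114]
 [179  84  83  84  64   5   5   7   7   4   7   4   6  10   9   8  18 115
  117 114]
 [214  83  86  84   0   6   7   4   2   4   5   5   7   9   3   5   3 114
  117 116]
 [214 117  83  84   3   9  11   8   7   7  12   7   7   8   3   1   4 115
  117 113]
 [214 117 116 118  38   3   5   5  12   5   6   8   6   7   3   5   7 113
  116 117]
 [222 118 116 116  11   3   5   0   0  10   7   8   6   1   3   5   6 120
  115 115]
 [210 113 118 119   1   3   9   4   9  12  10   7  12   8  13   5   0  47
  115 115]
 [221 117 116 115  11   8   8   7   3  10  11  10   4  10  10   8   8   1
  116 115]
 [220 117 117  56   7   5   5   7   8   5   4   5  
[... 269 characters left out ...]
   8  93
  117 116]
 [  0   0  84 222 155  11  11  11  11  13  74  44   9   5  11   6   8 117
  115 114]
 [  0   0   0  68 111   0  12   2  11  14  18   9  14   5  11   9 118 115
  118 112]
 [  0   0   0   0 123 144 101   1  10  13  10   9   8  16   5 214 117 117
  109 219]
 [  0   0   0   0  11 116 227 223  40   0   6   4   0 225 219 218 220 222
  220 217]
 [  0   0   0   0   0 115 133 219 218 218 219 219 218 218 218 216 219 219
  219 219]
 [  0   0   0   0   0 118 112 219 219 218 217 218 219 218 217 219 219 219
  220 216]
 [  0   0   0   0   0 115 131 218 219 219 219 219 215 219 219 220 218 218
  219 218]
 [  0   1   0   0  22 113 221 218 218 220 219 218 217 218 218 218 218 218
  218 218]]
```

The knob appears at (317,212) against the expected (317.6,208.5), which is 2.7 mm off along tool −x. I correct that and go down.

>>> apply_moves([
  [[-0.0025,0,0.01],[0,0,0]],
  [[0,0,0.02],[0,0,0]],
  [[0,0,0.02],[0,0,0]],
  [[0,0,0.02],[0,0,0]],
  [[0,0,0.02],[0,0,0]],
  [[0,0,0.014],[0,0,0]],
  [[0,0,0.006],[0,0,0]],
  [[0,0,0],[0,0,0]],
])

```text
time: 21.52
tool_pos: [0.5771, -0.3596, 0.0879]
eef_rot: [[-0.641, 0.768, -0.0], [0.768, 0.641, -0.0], [-0.0, -0.0, -1.0]]
wrist_force: [0.3, 0.6, 1.0]
grip_width: 0.999
grasp_force: 0.0
```

>>> apply_moves([
  [[0,0,0],[0,0,0]],
  [[0,0,0],[0,0,0]],
  [[0,0,0],[0,0,0]],
  [[0,0,0],[0,0,0]],
  [[0,0,0],[0,0,0]],
  [[0,0,0],[0,0,0]],
], gripper=255)

```text
time: 22.28
tool_pos: [0.5771, -0.3597, 0.0882]
eef_rot: [[-0.641, 0.768, 0.0], [0.768, 0.641, -0.001], [-0.001, -0.0, -1.0]]
wrist_force: [-0.5, -0.1, 0.6]
grip_width: 0.531
grasp_force: 29.9
```

The grip is at 46.7 mm on the 50 mm head. I lift slowly and check.

>>> apply_moves([
  [[0,0,-0.003],[0,0,0]],
  [[0,0,-0.005],[0,0,0]],
  [[0,0,-0.01],[0,0,0]],
  [[0,0,-0.01],[0,0,0]],
  [[0,0,0],[0,0,0]],
])

```text
time: 22.9
tool_pos: [0.5778, -0.36, 0.1181]
eef_rot: [[-0.641, 0.768, 0.003], [0.768, 0.641, -0.002], [-0.003, 0.001, -1.0]]
wrist_force: [-0.5, -0.7, -1.9]
grip_width: 0.535
grasp_force: 29.9
```

Run:
```python
from h import *
s=get_state(); print(s['wrist_force'],s['moment'],s['grip_width'],s['tool_pos'])
c=camera_info('wrist'); f=grab_frame('wrist')[:,:,::-1].copy()
t=s['tool_pos']; q=proj([t+[0,0,.041]],c)[0]; x,y=q.astype(int); print('expect knob',q)
sub=f[max(0,y-40):y+40,x-40:x+40].astype(int).min(2); 
n,l,a,ce=cv2.connectedComponentsWithStats(((sub>60)).astype(np.uint8)); print([(a[i][4],(ce[i]+[x-40,max(0,y-40)]).round(1).tolist()) for i in range(1,n) if a[i][4]>20])
# side view mill check
g=grab_frame('side')[:,:,::-1].copy(); cs=camera_info('side'); print(proj([t-[0,0,.088],t+[0,0,.019]],cs).round(1).tolist())
V=cv2.cvtColor(g,cv2.COLOR_BGR2HSV)[:,:,2]; p=proj([t-[0,0,.088]],cs)[0]
for yy in range(int(p[1])-30,int(p[1])+8,4):
    xs=np.nonzero(V[yy,310:348]<90)[0]+310; print(yy,(xs.min(),xs.max(),len(xs)) if len(xs) else None)
```

```text
[-0.4631 -0.726  -1.9447] [-0.0333 -0.063  -0.0427] 0.5349349970062165 [ 0.5778 -0.36    0.1181]
expect knob [316.7158 281.2324]
[(np.int32(514), [318.1, 273.7]), (np.int32(240), [315.5, 319.0])]
[[328.5, 173.9], [328.2, 137.4]]
143 (np.int64(315), np.int64(345), 31)
147 (np.int64(316), np.int64(344), 25)
151 (np.int64(310), np.int64(343), 28)
155 (np.int64(310), np.int64(336), 27)
159 (np.int64(310), np.int64(345), 29)
163 (np.int64(321), np.int64(338), 18)
167 (np.int64(321), np.int64(343), 20)
171 (np.int64(320), np.int64(339), 20)
175 (np.int64(321), np.int64(337), 17)
179 None
```

The mill is held (1.9 N), upright, with its foot clear of the worktop. I raise it and carry it to the stand.

>>> apply_moves([
  [[0,0,-0.02],[0,0,0]],
  [[0,0,-0.03],[0,0,0]],
  [[0,0,-0.03],[0,0,0]],
  [[0,0,-0.015],[0,0,0]],
  [[0,0,0],[0,0,0]],
])

```text
time: 23.62
tool_pos: [0.5776, -0.3598, 0.213]
eef_rot: [[-0.641, 0.768, 0.002], [0.768, 0.641, -0.002], [-0.003, 0.001, -1.0]]
wrist_force: [1.5, -1.8, -2.0]
grip_width: 0.534
grasp_force: 29.9
```

```bash
python3 -c "
from h import *
st(); to([.492,-.087,.213])"
```

```text
23.625 riser [ 0.118  -0.2522  0.213 ] tilt 0.10378815059514382 [ 1.4698 -1.8449 -1.9915] 0.5336249045792291 [-0.607   0.3108  0.9992 -0.0003  1.8284 -1.3025]
shift tool [ 0.2643  0.1091 -0.0008]
```

>>> apply_moves([
  [[0.01,0.0041,0],[0,0,0]],
  [[0.02,0.0083,0],[0,0,0]],
  [[0.03,0.0124,0],[0,0,0]],
  [[0.03,0.0124,0],[0,0,0]],
  [[0.03,0.0124,0],[0,0,0]],
  [[0.03,0.0124,0],[0,0,0]],
  [[0.03,0.0124,0],[0,0,0]],
  [[0.03,0.0124,0],[0,0,0]],
  [[0.0243,0.01,0],[0,0,0]],
  [[0.02,0.0083,0],[0,0,0]],
  [[0.01,0.004,0],[0,0,0]],
  [[0,0,0],[0,0,0]],
  [[0,0,0],[0,0,0]],
])

```text
time: 25.25
tool_pos: [0.4917, -0.0872, 0.2108]
eef_rot: [[-0.64, 0.768, -0.0], [0.768, 0.64, -0.001], [-0.0, -0.001, -1.0]]
wrist_force: [-0.1, -0.3, -1.8]
grip_width: 0.533
grasp_force: 29.9
```

```bash
python3 -c "
from h import *
s=get_state(); print(s['tool_pos'],s['wrist_force']); to([.492,-.087,.15])
t=s['tool_pos']
# side view: mill foot and rim columns
g=grab_frame('side')[:,:,::-1].copy(); cv2.imwrite('pics/s10.png',g); cs=camera_info('side')
print('mill foot exp',proj([t-[0,0,.088]],cs), 'rim ctr',proj([[.4911,-.0853,.06]],cs))
V=cv2.cvtColor(g,cv2.COLOR_BGR2HSV)[:,:,2]; p=proj([t-[0,0,.088]],cs)[0].astype(int)
for yy in range(p[1]-24,p[1]+12,4): print(yy,''.join('#' if v<60 else '+' if v<100 else '.' for v in V[yy,p[0]-45:p[0]+45:2]))
"
```

```text
[ 0.4917 -0.0872  0.2108] [-0.1152 -0.2835 -1.8096]
shift tool [-0.      0.0004  0.0608] 
mill foot exp [[334.5305 188.7444]] rim ctr [[334.6255 216.1226]]
164 ...................##########..++++++++++++++
168 ..................###########................
172 ..................############...............
176 .................#############...............
180 .+++++............############...............
184 .................##############..............
188 .................#############+..............
192 ...................##########................
196 .............................................
```

The foot in the side view is centred at column 336, against 334.6 for the rim, so about 3 mm off. I lower it.

>>> apply_moves([
  [[0,0,0.01],[0,0,0]],
  [[0,0,0.02],[0,0,0]],
  [[0,0,0.02],[0,0,0]],
  [[0,0,0.01],[0,0,0]],
  [[0,0,0.006],[0,0,0]],
  [[0,0,0.006],[0,0,0]],
  [[0,0,0.004],[0,0,0]],
  [[0,0,0],[0,0,0]],
  [[0,0,0],[0,0,0]],
])

```text
time: 26.42
tool_pos: [0.4917, -0.0868, 0.1354]
eef_rot: [[-0.641, 0.768, 0.001], [0.768, 0.641, -0.001], [-0.001, 0.0, -1.0]]
wrist_force: [-0.7, 0.0, -2.2]
grip_width: 0.534
grasp_force: 29.9
```

>>> apply_moves([
  [[0,0,0.002],[0,0,0]],
  [[0,0,0.002],[0,0,0]],
  [[0,0,0.001],[0,0,0]],
  [[0,0,0],[0,0,0]],
])

```text
time: 26.92
tool_pos: [0.4915, -0.0867, 0.1298]
eef_rot: [[-0.641, 0.768, -0.0], [0.768, 0.641, -0.0], [-0.0, -0.0, -1.0]]
wrist_force: [0.5, 0.2, -2.0]
grip_width: 0.536
grasp_force: 29.9
```

>>> apply_moves([
  [[0,0,0.001],[0,0,0]],
  [[0,0,0.001],[0,0,0]],
  [[0,0,0],[0,0,0]],
])

```text
time: 27.3
tool_pos: [0.4917, -0.0868, 0.1282]
eef_rot: [[-0.641, 0.768, 0.0], [0.768, 0.641, -0.001], [-0.001, -0.0, -1.0]]
wrist_force: [-0.7, 0.3, -0.5]
grip_width: 0.535
grasp_force: 29.9
```

>>> apply_moves([
  [[0,0,0.0007],[0,0,0]],
  [[0,0,0],[0,0,0]],
  [[0,0,0],[0,0,0]],
])

```text
time: 27.68
tool_pos: [0.4918, -0.0869, 0.1281]
eef_rot: [[-0.641, 0.768, 0.001], [0.768, 0.641, -0.001], [-0.001, 0.0, -1.0]]
wrist_force: [-1.4, -0.0, 4.7]
grip_width: 0.534
grasp_force: 30.0
```

The foot stands on the plate: the force turned to +4.7 N at z = 0.128, as expected. I open and rise straight up.

>>> apply_moves([
  [[0,0,0],[0,0,0]],
  [[0,0,0],[0,0,0]],
  [[0,0,0],[0,0,0]],
  [[0,0,0],[0,0,0]],
  [[0,0,0],[0,0,0]],
  [[0,0,-0.01],[0,0,0]],
  [[0,0,-0.02],[0,0,0]],
  [[0,0,-0.03],[0,0,0]],
  [[0,0,-0.04],[0,0,0]],
  [[0,0,-0.04],[0,0,0]],
  [[0,0,-0.02],[0,0,0]],
  [[0,0,0],[0,0,0]],
], gripper=0)

```text
time: 29.18
tool_pos: [0.4922, -0.0868, 0.2908]
eef_rot: [[-0.641, 0.768, 0.005], [0.768, 0.641, -0.002], [-0.005, 0.003, -1.0]]
wrist_force: [-0.1, 0.1, -0.5]
grip_width: 0.998
grasp_force: 0.0
```

```bash
python3 -c "
from h import *
s=get_state(); print(s['tool_pos'],s['wrist_force'],s['grip_width'])
g=grab_frame('side')[:,:,::-1].copy(); cv2.imwrite('pics/s11.png',g); cs=camera_info('side')
m=np.array([.4911,-.0853]); print('exp axis',proj([[*m,z] for z in (.06,.105,.147,.17)],cs).round(1).tolist())
V=cv2.cvtColor(g,cv2.COLOR_BGR2HSV)[:,:,2]
for yy in range(150,236,4): print(yy,''.join('#' if v<50 else '+' if v<100 else '.' for v in V[yy,284:394:2]))
"
```

```text
[ 0.4922 -0.0868  0.2908] [-0.1486  0.0761 -0.5309] 0.9977954055714156
exp axis [[334.6, 216.1], [334.6, 197.0], [334.6, 178.2], [334.5, 167.5]]
150 ............++++++++++++++.++++++++++++++++++++++++++++
154 ..........+..+++++++++++.....++++++++++++++++++++++++++
158 ........+++++++++++++++........++++++++++++++++++++++++
162 .....................++........++++++++++++++++++++++++
166 .......................+.....++.............+++++++++++
170 +##.....................+++............................
174 +....................+########+........................
178 .......++...........############.......................
182 ..+++++.............+##########+.......................
186 +++.................+##########+.......................
190 ..+..................##########........................
194 .++..................+########+........................
198 +++...................########.........................
202 +....................+#########........................
206 .....................##########+.......................
210 ................##################+....................
214 ..............+######################++++..............
218 ............+#######################++++++++...........
222 ..........+##########################++++++.........+..
226 ........+############++++++++++######+++++.........+...
230 ......+##################################.........+....
234 .....+#########################+++++++##.........+.....
```

The mill stands upright inside the rim, its axis at column 335 against 334.6 expected, and the gripper is clear. I hand in.

```bash
python3 -c "
from rig import *
print(hand_in())"
```

```text
the job is handed in; nothing more can be done
None
```

The job is handed in at about 29 s: the stand lies flat on the riser with its rim up, the mill stands upright inside the rim, and the robot is clear of both, all by my own measurements since no verdict came back. One departure from your wording: I tipped the stand up against the riser, then gripped it and lifted it onto the top instead of tipping it over the edge.

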